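# Sort the loaded sample jar from the empty one by its weight

## Task

Two blue-capped white sample jars look the same, but one holds a heavy steel core and the other is empty. Lift a jar clear of the bench to feel its weight, then stand the loaded jar in the blue tray and the empty jar in the white tray, both upright on the tray floor. The orange-capped jar is not part of this job.

Things in the scene. Friction and masses are not known exactly. Their poses are not given: they have to be found in the camera images.
- jar_a_center (a point): one of two identical opaque white sample jars with a blue screw cap, upright, 56 mm diameter, 66 mm tall; this point is its centre, 33 mm above its underside, z along its axis. Either jar may be the loaded one: the loaded jar weighs 390 to 530 g in all (a steel core inside, with 4 mm of play), the empty one 100 to 125 g. Nothing seen from outside tells them apart
- jar_b_center (a point): one of two identical opaque white sample jars with a blue screw cap, upright, 56 mm diameter, 66 mm tall; this point is its centre, 33 mm above its underside, z along its axis. Either jar may be the loaded one: the loaded jar weighs 390 to 530 g in all (a steel core inside, with 4 mm of play), the empty one 100 to 125 g. Nothing seen from outside tells them apart
- tray_blue: shallow open square blue plastic tray, fixed to the bench, 150 mm outside in x and y, 25 mm high, walls and floor 5 mm thick; origin at the centre of its underside, z up, x and y along its sides. The loaded jar goes here. Nothing is in it at the start; the trays may change sides
- tray_white: shallow open square white plastic tray, fixed to the bench, 150 mm outside in x and y, 25 mm high, walls and floor 5 mm thick; origin at the centre of its underside, z up, x and y along its sides. The empty jar goes here. Nothing is in it at the start; the trays may change sides
Things that resemble listed ones, but are neither listed nor needed, are in the scene too. Leave any yellow look-alike of the part that bears jar_a_center alone.

How it is judged:
By the outcome, as a careful person would: the job done as asked, in the order asked, and still so for the second after the job is handed in, with the robot touching nothing.
It also fails if it takes over 56 s, if anything falls off the work surface, if the arm or the gripper's body presses on something with over 40 N, if the wrist force passes 120 N, or if a joint passes its speed limit or range.

## Robot

A 7-joint arm with a two-finger parallel gripper is mounted at the origin on the work surface. World frame = base frame: x ahead of the robot, y to its left, z up, the work surface at z = 0. Lengths are in m, angles in rad, forces in N, time in s.
With the tool pointing down it reaches from about 0.4 to 0.85 m from the base axis. Payload 4.5 kg.
Tool frame: the origin (TCP) lies at the very end of the fingers, on their centre line; the grasp point (between the pads) lies 19 mm behind it; z points along the fingers, y is the line along which they close (so a half turn about z gives the same grasp; the last joint's range is limited). The gripper opens to 85 mm and grips with 20 to 120 N. Pads are 22 mm wide; open, the fingers measure 114 mm over their backs; the gripper's body (76 mm by 85 mm) begins 54 mm behind the grasp point. The pads swing forward as they close: fully open they stand 13 mm farther back than shut.
Start: joints at [1.143, 0.689, -0.195, 1.565, 0.157, 0.902, -0.215], TCP at [0.279, -0.56, 0.231] pointing down, gripper open.
Joint ranges: [-3.01, 3.01], [-0.46, 2.08], [-1.47, 1.51], [0.13, 2.56], [-1, 4.14], [0.04, 2.09], [-2.66, 2.66]. Speed limits (rad/s): [2.57, 2.57, 3.14, 3.14, 3.14, 3.14, 3.14].

## Interface

Orientations are given as a unit quaternion [x, y, z, w].
In Python, from workcell import sense, snapshot, job_done gives the robot as it stands.
- The arm moves only by the tool arm_command, never from a script. Its argument "plan" is a list that holds one entry, the list of rows, each a list of 6 numbers: the shift along the world's x, y, z normalised to -1 to 1, where 1 is 0.15 m, then the turn, a rotation vector about the world's x, y, z normalised to -1 to 1, where 1 is pi rad. A call has 1 to 20 rows; each row is the pose to reach, as a shift and turn from the pose commanded when the call began, turning the shorter way round; what a row does not reach only later rows make up. A row lasts 1/10 s, in which the tool goes at most 50 mm and 8.59 degrees, less where a joint would pass 70% of its speed; a pose out of reach is approached as far as the arm can. A call with a number of a shift or a turn outside -1 to 1 is refused whole. A call with a gripper value outside its range is refused whole. "hand" is the closure in counts, from 0 (fully open) to 255 (shut), set as the call begins (left out, the last holds). The fingers move at their own pace and stop on an object; "newtons" is the grip in N (left out, the last holds). Time passes only in rows, so rows that repeat a pose let the fingers close. It gives the time, the measured TCP pose, the force, the opening and the grip force at its end, in the units of the state.
- sense(): the state, without advancing time (a new reading comes with each control period).
- snapshot(name): name is "side" or "top" or "wrist"; returns a dict with "frame" (420x560x3 uint8, blue, green, red), "vertical_fov" (degrees; the focal length in pixels is half the picture's height over the tangent of half this angle, whatever the lens; pixels are square), "cx", "cy" (the principal point, pixels), "k1" (the pictures are not rectified: a ray, as slopes to the right and down, at radius r is drawn at 1 + k1 r^2 times it, then the intrinsics apply), "R" (3x3) and "t" (3): a world point X has camera coordinates R X + t. Camera axes: x right, y down, z forward; pixel columns grow to the right and rows downward; lengths in m; the calibration is good to about 2 mm. A picture is of the moment at which its call begins. There is no depth.
- job_done(): hands the job in; it is judged then, once.
The state is a dict: "t": time; "qpos": joint angles; "joint_vel": joint speeds; "tau": joint torques, N m; "position": TCP position; "orientation": TCP orientation; "wrist_force": force on the tool from outside, world axes, zero at the start; "torque": the same for the moment, N m; "finger_gap": finger opening in m; "gripper_force": force on a finger pad.
Only numpy, scipy, OpenCV 4.12 (cv2) and the standard library are available. Lean on these libraries where they do the work, as an engineer would, in place of code of your own. Each camera call takes 0.05 s, during which the arm holds its last target. There are 200 camera calls.

## Working session

There is one attempt and no reset: what is moved stays moved. The work goes in short steps, Python scripts to look and compute and a tool call to move; the robot and the scene stay as the last step left them, time stands still between calls to the robot, and variables do not carry over. Pictures are saved under pics/ and viewed, at most 10 in all, crops included, and the job is handed in when it is done.

Besides the shell and the picture viewer there is one more tool, called in YAML: its name, and indented under it one key for each argument. arm_command: Moves the arm, as the interface text tells. Scaled input: -1 to 1 covers 0.15 m each way for a shift and pi rad each way for a turn. Its arguments: {"type":"object","properties":{"plan":{"type":"array","items":{"type":"array","items":{"type":"array","items":{"type":"number","minimum":-1,"maximum":1}}}},"hand":{"type":"number"},"newtons":{"type":"number"}},"required":["plan"]}

```bash
mkdir -p pics; cat > h.py <<'E'
import numpy as np, cv2
from workcell import sense, snapshot, job_done
def K(s):
    f=210/np.tan(np.radians(s["vertical_fov"])/2); return np.array([[f,0,s["cx"]],[0,f,s["cy"]],[0,0,1]])
def ray(s,u,v):
    k=K(s); d=np.array([(u-k[0,2])/k[0,0],(v-k[1,2])/k[1,1]]); p=d.copy()
    for _ in range(20): p=d/(1+s["k1"]*(p@p))
    R=np.array(s["R"]); return -R.T@np.array(s["t"]), R.T@np.array([p[0],p[1],1])
def onplane(s,u,v,z):
    c,d=ray(s,u,v); return c+d*(z-c[2])/d[2]
def tri(r1,r2):
    A=0;b=0
    for c,d in (r1,r2):
        d=d/np.linalg.norm(d);P=np.eye(3)-np.outer(d,d);A=A+P;b=b+P@c
    x=np.linalg.solve(A,b)
    return x,[np.linalg.norm(np.cross(x-c,d/np.linalg.norm(d))) for c,d in (r1,r2)]
def blobs(s,lo,hi,amin=60):
    m=cv2.inRange(cv2.cvtColor(s["frame"],cv2.COLOR_BGR2HSV),np.array(lo),np.array(hi))
    n,l,st,c=cv2.connectedComponentsWithStats(m)
    return m,[(c[i].round(1).tolist(),st[i].tolist()) for i in range(1,n) if st[i][4]>amin]
E
python3 - <<'E'
from h import *
ims={}
for n in("top","side","wrist"):
    s=snapshot(n); cv2.imwrite(f"pics/{n}0.png",s["frame"]); np.save(f"/tmp/{n}0.npy",s,allow_pickle=True)
    R=np.array(s["R"]);print(n,(-R.T@s["t"]).round(3),R[2].round(2),s["vertical_fov"],s["k1"])
    for nm,lo,hi in(("blue",(95,90,40),(130,255,255)),("orange",(5,120,80),(20,255,255)),("yellow",(21,100,80),(36,255,255))):
        print(nm,blobs(s,lo,hi)[1])
q=sense();print(q["position"],q["orientation"],q["finger_gap"],q["wrist_force"],q["t"])
E
```

```text
top [ 0.437 -0.013  0.885] [ 0.07  0.03 -1.  ] 50.1394535195222 0.011135865295428355
blue [([57.1, 52.6], [0, 0, 111, 95, 4396]), ([287.4, 3.5], [281, 0, 14, 9, 110]), ([306.1, 3.4], [299, 0, 16, 9, 115]), ([324.9, 3.4], [318, 0, 15, 9, 112]), ([526.1, 56.9], [511, 9, 48, 101, 1381]), ([287.4, 18.2], [280, 11, 15, 15, 181]), ([305.9, 18.1], [299, 11, 15, 15, 184]), ([324.7, 18.1], [317, 11, 16, 15, 188]), ([374.8, 133.4], [333, 90, 86, 85, 5613]), ([170.2, 225.9], [156, 212, 29, 29, 675]), ([326.3, 228.1], [312, 214, 30, 30, 689])]
orange [([90.0, 222.7], [76, 209, 29, 29, 639])]
yellow [([226.0, 219.3], [212, 205, 29, 29, 663]), ([147.7, 282.9], [134, 268, 29, 30, 665])]
side [-0.006  0.648  0.571] [ 0.53 -0.65 -0.54] 44.12630921023901 -0.11511911477223327
blue [([406.3, 45.7], [374, 0, 71, 103, 5331]), ([316.0, 111.3], [280, 102, 68, 19, 324]), ([169.5, 121.4], [144, 109, 52, 27, 846]), ([281.5, 162.4], [238, 139, 87, 49, 2620]), ([29.4, 237.6], [0, 180, 65, 116, 4809]), ([326.4, 188.9], [314, 180, 26, 19, 421]), ([220.8, 259.0], [204, 246, 34, 27, 740])]
orange [([473.8, 77.8], [462, 73, 27, 9, 89]), ([511.8, 87.8], [498, 82, 29, 10, 100]), ([143.9, 307.3], [126, 292, 38, 33, 977])]
yellow [([257.2, 238.1], [243, 216, 32, 47, 1194]), ([253.6, 313.3], [237, 286, 37, 58, 1759])]
wrist [ 0.342 -0.528  0.374] [-0.25 -0.12 -0.96] 60.27762773479854 -0.03817789620051058
blue []
orange [([535.7, 111.8], [505, 45, 55, 130, 4912]), ([479.5, 64.8], [467, 60, 22, 12, 90]), ([472.0, 227.7], [420, 160, 126, 138, 7853])]
yellow []
[ 0.27821043 -0.55910652  0.23068248] [ 9.73455403e-01  2.28875689e-01 -2.15136483e-04 -6.71879347e-04] 0.08542931040256699 [0.0393576  0.13187242 0.19407842] 0.15
```

```bash
python3 -c "
import cv2,numpy as np
a=[cv2.resize(cv2.imread(f'pics/{n}0.png'),(400,300)) for n in('top','wrist')]
cv2.imwrite('pics/s.png',cv2.imread('pics/side0.png'))"
```

```text
(no output)
```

View pics/top0.png

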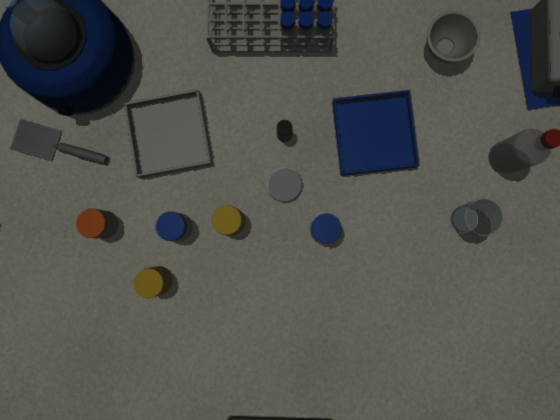

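View pics/side0.png

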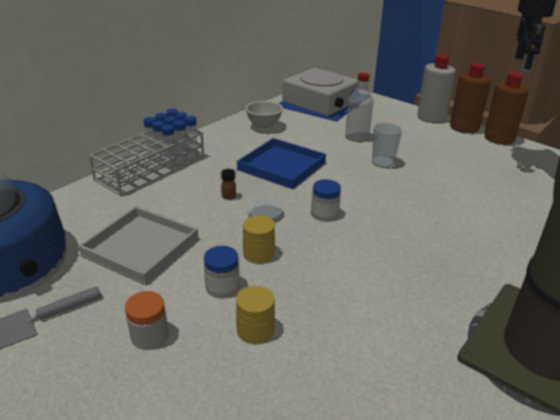

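The top view shows blue-capped jars at (170,226) and (326,228), with the white tray near (170,134) and the blue tray at (375,133). The other jar-like things are an orange-capped jar at (90,223) and all-yellow look-alikes at (226,219) and (148,283). The side view shows the blue caps on white bodies at (221,259) and (326,189). Only these two fit "white jar, blue screw cap". Next I'll measure from both views and check them in a crop.

```bash
python3 - <<'E'
from h import *
from scipy.optimize import brentq
T=np.load("/tmp/top0.npy",allow_pickle=True).item();S=np.load("/tmp/side0.npy",allow_pickle=True).item()
lo,hi=(95,90,40),(130,255,255)
mt=blobs(T,lo,hi)[0]; ms=blobs(S,lo,hi)[0]
def cnt(m,p):
    return [c for c in cv2.findContours(m,0,cv2.CHAIN_APPROX_NONE)[0] if cv2.pointPolygonTest(c,p,False)>=0][0]
for n,pt,ps in(("A",(170,226),(221,259)),("B",(326,228),(326,189))):
    (u,v),r=cv2.minEnclosingCircle(cnt(mt,pt)); el=cv2.fitEllipse(cnt(mt,pt)); u,v=el[0]
    cs=cnt(ms,ps)[:,0]; top=cs[cs[:,1]==cs[:,1].min()].mean(0)
    top=top-[0,.5]
    cam=ray(S,*top)[0]
    def g(z,ret=False):
        C=onplane(T,u,v,z); d=C[:2]-cam[:2]; d/=np.linalg.norm(d); R=np.linalg.norm(onplane(T,u+el[1][0]/2+.5,v,z)-C)
        F=C[:2]+R*d; c,w=ray(S,*top); k=((F-c[:2])@w[:2])/(w[:2]@w[:2]); 
        return (C,R) if ret else c[2]+k*w[2]-z
    z=brentq(g,0,.2); print(n,(u,v),el[1],"top z, centre, R:",round(z,4),*[np.round(q,4) for q in g(z,True)], "tri cen",tri(ray(T,u,v),ray(S,*cs.mean(0))))
q=cv2.approxPolyDP(cv2.convexHull(cnt(mt,(375,133))),6,True)[:,0]; print("blue top",q.tolist())
q2=cv2.approxPolyDP(cv2.convexHull(cnt(ms,(281,162))),5,True)[:,0]; print("blue side",q2.tolist())
bt=cv2.boxPoints(cv2.minAreaRect(cnt(mt,(375,133)))); print(bt.tolist(),[onplane(T,*p,.025)[:2].round(4).tolist() for p in bt])
a=cv2.resize(T["frame"][85:255,60:430],None,fx=2.1,fy=2.1,interpolation=cv2.INTER_CUBIC)
b=S["frame"][120:345,70:370]; b=cv2.resize(b,(300,225))
b2=cv2.resize(S["frame"][200:300,70:280],(470,224),interpolation=cv2.INTER_CUBIC)
o=np.zeros((590,790,3),np.uint8); o[:a.shape[0],:a.shape[1]]=a; o[360:585,:300]=b;o[360:584,310:780]=b2
cv2.imwrite("pics/crop.png",np.clip(o*1.8,0,255).astype(np.uint8))
E
```

```text
A (170.19288635253906, 225.905517578125) (28.124719619750977, 28.7227783203125) top z, centre, R: 0.0623 [0.4636 0.2089 0.0623] 0.027 tri cen (array([0.46283125, 0.20950111, 0.05716776]), [np.float64(0.0011897577092581629), np.float64(0.0011897577092579636)])
B (326.28955078125, 228.1354217529297) (28.412343978881836, 29.072223663330078) top z, centre, R: 0.0615 [ 0.4637 -0.0784  0.0615] 0.0268 tri cen (array([ 0.46312658, -0.07942251,  0.05572087]), [np.float64(0.0009443391702861321), np.float64(0.0009443391702861927)])
blue top [[409, 90], [418, 165], [341, 174], [333, 100]]
blue side [[238, 169], [240, 159], [272, 139], [324, 154], [324, 162], [293, 187]]
[[331.8392028808594, 98.14717102050781], [410.2589416503906, 89.29331970214844], [418.8304748535156, 165.21266174316406], [340.4107360839844, 174.06651306152344]] [[0.7179, -0.09], [0.736, -0.2411], [0.5879, -0.2568], [0.5692, -0.1076]]
```

View pics/crop.png

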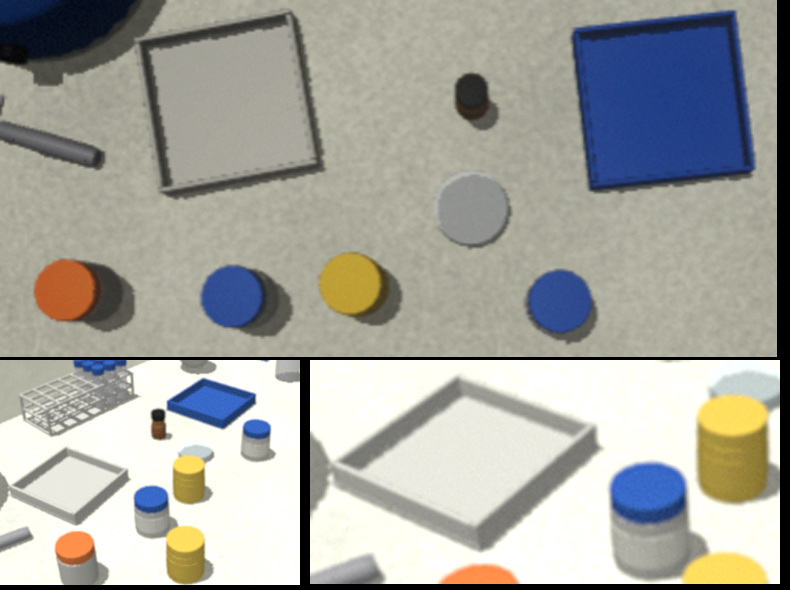

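The crop confirms it: the two jars with blue caps on white bodies are at full-frame top pixels (170,226) and (326,228). The orange and yellow jars are distinct. The white tray rim corners in the top view are about (126,104), (198,91), (213,165) and (138,176). I'll triangulate the tray rims and the floor.

```bash
python3 - <<'E'
from h import *
T=np.load("/tmp/top0.npy",allow_pickle=True).item();S=np.load("/tmp/side0.npy",allow_pickle=True).item()
W=[((125.7,104),(80.5,247)),((198.1,90.7),(137,208)),((213.3,165),(198,231)),((137.6,176.4),(146,274))]
B=[((331.8,98.1),(238,160)),((410.3,89.3),(272.5,139.5)),((418.8,165.2),(325,154)),((340.4,174),(293,179))]
for n,L in(("W",W),("B",B)):
    P=np.array([tri(ray(T,*a),ray(S,*b))[0] for a,b in L]);print(n,P.round(3).tolist(),"mean",P.mean(0).round(4))
    Q=np.array([onplane(T,*a,.025) for a,b in L]);print("  plane mean",Q.mean(0).round(4),"sides",np.linalg.norm(Q-np.roll(Q,1,0),axis=1).round(3))
q=sense();p=q["position"]
for n,c in(("A",(.4632,.209)),("B",(.4634,-.0785))): print(n,np.hypot(*c),(np.array(c)-p[:2])/.15)
E
```

```text
W [[0.705, 0.317, 0.019], [0.732, 0.173, 0.019], [0.587, 0.141, 0.015], [0.56, 0.286, 0.021]] mean [0.6462 0.2292 0.0183]
  plane mean [0.6449 0.2278 0.025 ] sides [0.146 0.145 0.151 0.149]
B [[0.715, -0.092, 0.026], [0.739, -0.245, 0.014], [0.589, -0.258, 0.02], [0.568, -0.108, 0.025]] mean [ 0.6526 -0.1759  0.0212]
  plane mean [ 0.6528 -0.1739  0.025 ] sides [0.15  0.152 0.149 0.15 ]
A 0.5081685153568647 [1.23326382 5.1207101 ]
B 0.47000192552797054 [1.23459715 3.20404344]
```

arm_command:
  plan:
    - [[0.1, 0.25, 0, 0, 0, 0.04], [0.2, 0.5, 0, 0, 0, 0.08], [0.3, 0.75, 0, 0, 0, 0.12], [0.4, 1, 0, 0, 0, 0.16], [0.4, 1, 0, 0, 0, 0.18]]
  hand: 0
  newtons: 60

```text
t: 0.65
position: [0.3417, -0.403, 0.2316]
orientation: [0.868, 0.497, 0.002, -0.002]
wrist_force: [1.2, -0.4, 0.2]
finger_gap: 0.0852
gripper_force: 0.0
```

arm_command:
  plan:
    - [[0.1, 0.25, 0, 0, 0, 0.04], [0.2, 0.5, 0, 0, 0, 0.08], [0.3, 0.75, 0, 0, 0, 0.12], [0.4, 1, 0, 0, 0, 0.16], [0.4, 1, 0, 0, 0, 0.18]]

```text
t: 1.15
position: [0.4013, -0.2534, 0.2318]
orientation: [0.694, 0.72, 0.002, -0.0]
wrist_force: [-0.1, 0.7, 0.0]
finger_gap: 0.0857
gripper_force: 0.0
```

arm_command:
  plan:
    - [[0.1, 0.25, 0, 0, 0, 0.04], [0.2, 0.5, 0, 0, 0, 0.08], [0.3, 0.75, 0, 0, 0, 0.12], [0.4, 1, 0, 0, 0, 0.16], [0.4, 1, 0, 0, 0, 0.18], [0.4, 1, 0, 0, 0, 0.2], [0.4, 1, 0, 0, 0, 0.2]]

```text
t: 1.85
position: [0.4584, -0.1093, 0.2311]
orientation: [0.444, 0.896, 0.0, -0.0]
wrist_force: [-0.3, -0.8, -0.6]
finger_gap: 0.0854
gripper_force: 0.0
```

arm_command:
  plan:
    - [[0.03, 0.21, -0.2, 0, 0, 0], [0.03, 0.21, -0.5, 0, 0, 0], [0.03, 0.21, -0.7, 0, 0, 0], [0.03, 0.21, -0.8, 0, 0, 0], [0.03, 0.21, -0.8, 0, 0, 0]]

```text
t: 2.35
position: [0.4616, -0.0783, 0.1096]
orientation: [0.445, 0.896, -0.001, -0.002]
wrist_force: [1.0, 0.8, -0.1]
finger_gap: 0.0857
gripper_force: 0.0
```

```bash
python3 - <<'E'
from h import *
s=snapshot("wrist"); cv2.imwrite("pics/w1.png",s["frame"]); q=sense(); print(q["position"])
m,b=blobs(s,(95,90,40),(130,255,255),300)
for c,st in b: print(c,st,onplane(s,*c,.066).round(4))
E
```

```text
[ 0.46247643 -0.07817873  0.11076983]
[279.9, 236.9] [232, 189, 96, 96, 7187] [ 0.4605 -0.0785  0.066 ]
[367.6, 358.9] [320, 319, 88, 79, 3832] [ 0.5523 -0.1099  0.066 ]
[484.7, 413.1] [468, 404, 37, 16, 417] [ 0.6442 -0.0959  0.066 ]
```

The jar is under the fingers within 2 mm, so I'll descend and grip.

arm_command:
  plan:
    - [[0, 0, -0.15, 0, 0, 0], [0, 0, -0.3, 0, 0, 0], [0, 0, -0.45, 0, 0, 0], [0, 0, -0.57, 0, 0, 0], [0, 0, -0.65, 0, 0, 0], [0, 0, -0.65, 0, 0, 0]]

```text
t: 3.0
position: [0.4636, -0.078, 0.0137]
orientation: [0.444, 0.896, -0.0, 0.0]
wrist_force: [0.2, -1.0, 0.1]
finger_gap: 0.0856
gripper_force: 0.0
```

arm_command:
  plan:
    - [[0, 0, 0, 0, 0, 0], [0, 0, 0, 0, 0, 0], [0, 0, 0, 0, 0, 0], [0, 0, 0, 0, 0, 0], [0, 0, 0, 0, 0, 0], [0, 0, 0, 0, 0, 0], [0, 0, 0, 0, 0, 0], [0, 0, 0, 0, 0, 0]]
  hand: 255
  newtons: 60

```text
t: 3.8
position: [0.4638, -0.0784, 0.0153]
orientation: [0.445, 0.896, 0.001, 0.001]
wrist_force: [-0.5, 0.2, 7.6]
finger_gap: 0.0548
gripper_force: 62.9
```

```bash
python3 -c "
from h import *
q=sense();print(q['position'],q['finger_gap'],q['gripper_force'],q['wrist_force'],q['tau'],q['torque'])"
```

```text
[ 0.46377678 -0.07836169  0.01529294] 0.054784217422156674 62.9000233579427 [-0.51398575  0.15386551  7.63334052] [-2.00183579e-02 -4.52470636e+01 -2.35097157e-01 -1.76747203e+00
  1.03036326e-01 -1.70767098e-01  7.58365681e-02] [-0.0498963   0.20309987 -0.07705979]
```

arm_command:
  plan:
    - [[0, 0, 0.03, 0, 0, 0], [0, 0, 0.1, 0, 0, 0], [0, 0, 0.22, 0, 0, 0], [0, 0, 0.35, 0, 0, 0], [0, 0, 0.47, 0, 0, 0], [0, 0, 0.56, 0, 0, 0], [0, 0, 0.6, 0, 0, 0], [0, 0, 0.6, 0, 0, 0], [0, 0, 0.6, 0, 0, 0], [0, 0, 0.6, 0, 0, 0], [0, 0, 0.6, 0, 0, 0], [0, 0, 0.6, 0, 0, 0]]

```text
t: 5.0
position: [0.4628, -0.0779, 0.1034]
orientation: [0.444, 0.896, -0.0, -0.0]
wrist_force: [0.2, -0.4, -0.8]
finger_gap: 0.0546
gripper_force: 63.4
```

arm_command:
  plan:
    - [[0, 0, 0, 0, 0, 0], [0, 0, 0, 0, 0, 0], [0, 0, 0, 0, 0, 0]]

```text
t: 5.3
position: [0.463, -0.078, 0.1038]
orientation: [0.444, 0.896, 0.0, -0.0]
wrist_force: [1.0, 0.2, -0.3]
finger_gap: 0.0548
gripper_force: 63.4
```

arm_command:
  plan:
    - [[0, 0, 0, 0, 0, 0], [0, 0, 0, 0, 0, 0]]

```text
t: 5.5
position: [0.463, -0.078, 0.1038]
orientation: [0.444, 0.896, 0.0, 0.0]
wrist_force: [-0.1, 0.6, -0.6]
finger_gap: 0.0545
gripper_force: 63.4
```

```bash
python3 -c "
from h import *
s=snapshot('side');cv2.imwrite('pics/lift1.png',s['frame']);F=[]
for i in range(8):
    snapshot('side');F.append(sense()['wrist_force'])
q=sense();print(q['position'],q['finger_gap'],np.mean(F,0),np.std(F,0),q['t'])"
```

```text
[ 0.46299746 -0.07803441  0.10381299] 0.054653790708247475 [ 0.08243811  0.17260437 -1.32145884] [0.66445913 0.7456212  0.56511159] 5.95
```

View pics/lift1.png

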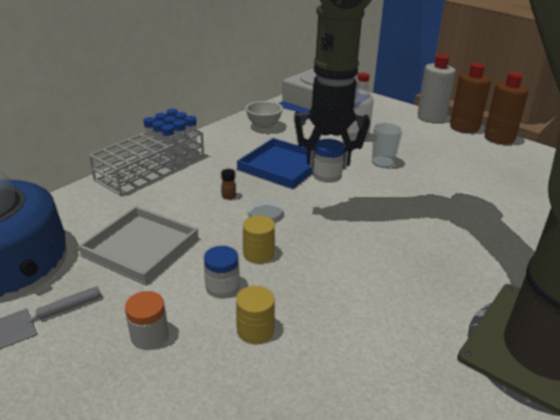

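The side view shows jar B lifted clear at (329,160). The mean wrist load is about -1.2 N (about 0.12 kg), so this is the empty jar and it goes to the white tray.

arm_command:
  plan:
    - [[0, 0, 0.1, 0, 0, 0], [0.06, 0.1, 0.25, 0, 0, 0], [0.18, 0.3, 0.3, 0, 0, 0.02], [0.3, 0.5, 0.3, 0, 0, 0.04], [0.42, 0.7, 0.3, 0, 0, 0.06], [0.54, 0.9, 0.3, 0, 0, 0.08], [0.6, 1, 0.3, 0, 0, 0.1]]

```text
t: 6.65
position: [0.5544, 0.0759, 0.1492]
orientation: [0.296, 0.955, 0.002, 0.0]
wrist_force: [-0.2, 1.0, -0.8]
finger_gap: 0.0545
gripper_force: 63.6
```

arm_command:
  plan:
    - [[0.12, 0.2, 0, 0, 0, 0], [0.24, 0.4, 0, 0, 0, 0], [0.36, 0.6, 0, 0, 0, 0], [0.48, 0.8, 0, 0, 0, 0], [0.57, 0.95, 0, 0, 0, 0], [0.6, 1, 0, 0, 0, 0], [0.6, 1, 0, 0, 0, 0]]

```text
t: 7.35
position: [0.6426, 0.2231, 0.1484]
orientation: [0.298, 0.955, 0.0, -0.0]
wrist_force: [-1.1, -0.4, -2.0]
finger_gap: 0.0547
gripper_force: 63.6
```

```bash
python3 - <<'E'
from h import *
s=snapshot("side"); cv2.imwrite("pics/over.png",s["frame"]); w=snapshot("wrist"); cv2.imwrite("pics/overw.png",w["frame"])
q=sense(); p=q["position"]; print(p,q["orientation"],q["wrist_force"],q["finger_gap"])
print((np.array([.645,.228])-p[:2])/.15)
E
```

```text
[0.64243449 0.2200213  0.14826181] [ 2.98927354e-01  9.54274953e-01 -1.29968205e-03 -2.50166499e-04] [-0.18659419 -0.00372335 -1.45567259] 0.05429134050905893
[0.01710342 0.05319132]
```

View pics/overw.png

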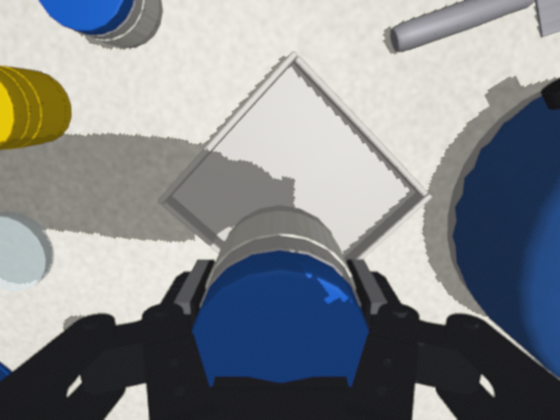

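The wrist view shows the jar held above the white tray, with rim corners at (294,55), (163,200) and (425,195) and the fingers along the tray diagonal. Lowering now.

arm_command:
  plan:
    - [[0.02, 0.04, -0.15, 0, 0, 0], [0.02, 0.04, -0.35, 0, 0, 0], [0.02, 0.04, -0.55, 0, 0, 0], [0.02, 0.04, -0.7, 0, 0, 0], [0.02, 0.04, -0.78, 0, 0, 0], [0.02, 0.04, -0.81, 0, 0, 0], [0.02, 0.04, -0.83, 0, 0, 0], [0.02, 0.04, -0.83, 0, 0, 0], [0.02, 0.04, -0.83, 0, 0, 0]]

```text
t: 8.35
position: [0.6467, 0.2283, 0.0255]
orientation: [0.299, 0.954, 0.001, 0.001]
wrist_force: [1.2, 0.4, -1.7]
finger_gap: 0.0542
gripper_force: 63.7
```

```bash
python3 - <<'E'
from h import *
F=[]
for i in range(3):
    s=snapshot("side");F.append(sense()["wrist_force"])
cv2.imwrite("pics/low.png",s["frame"]); q=sense(); print(q["position"],np.mean(F,0))
E
```

```text
[0.64646074 0.22820216 0.02512788] [-0.22673649 -0.47579315 -0.95824485]
```

Still hanging about 4 mm above the floor. I'll lower it further and check for contact.

arm_command:
  plan:
    - [[0, 0, -0.015, 0, 0, 0], [0, 0, -0.028, 0, 0, 0], [0, 0, -0.03, 0, 0, 0], [0, 0, -0.03, 0, 0, 0]]

```text
t: 8.9
position: [0.6461, 0.2281, 0.0205]
orientation: [0.299, 0.954, 0.0, 0.0]
wrist_force: [-1.2, -1.1, 4.8]
finger_gap: 0.0549
gripper_force: 64.1
```

arm_command:
  plan:
    - [[0, 0, 0, 0, 0, 0]]

```text
t: 9.0
position: [0.6461, 0.228, 0.0205]
orientation: [0.299, 0.954, 0.0, 0.0]
wrist_force: [-1.7, -1.1, 4.9]
finger_gap: 0.0547
gripper_force: 64.1
```

arm_command:
  plan:
    - [[0, 0, 0, 0, 0, 0], [0, 0, 0, 0, 0, 0], [0, 0, 0, 0, 0, 0], [0, 0, 0, 0, 0, 0], [0, 0, 0, 0, 0, 0], [0, 0, 0, 0, 0, 0]]
  hand: 0

```text
t: 9.6
position: [0.646, 0.228, 0.0197]
orientation: [0.299, 0.954, 0.0, -0.0]
wrist_force: [-0.7, 0.1, 0.8]
finger_gap: 0.0854
gripper_force: 0.0
```

arm_command:
  plan:
    - [[0, 0, 0.05, 0, 0, 0], [0, 0, 0.2, 0, 0, 0], [0, 0, 0.4, 0, 0, 0], [0, 0, 0.65, 0, 0, 0], [0, 0, 0.9, 0, 0, 0], [0, 0, 1, 0, 0, 0]]

```text
t: 10.2
position: [0.6477, 0.2295, 0.1747]
orientation: [0.299, 0.954, 0.003, 0.002]
wrist_force: [0.9, -0.1, 0.6]
finger_gap: 0.0854
gripper_force: 0.0
```

```bash
python3 - <<'E'
from h import *
w=snapshot("wrist"); s=snapshot("side"); q=sense(); p=q["position"]; print(p,q["orientation"],q["finger_gap"])
for c,st in blobs(w,(95,90,40),(130,255,255),300)[1]: print(c,st,onplane(w,*c,.071).round(4))
cv2.imwrite("pics/placed1.png",np.hstack([cv2.resize(w["frame"],(400,300)),cv2.resize(s["frame"],(400,300))]))
E
```

```text
[0.64739583 0.22893252 0.17286832] [0.29868348 0.95434829 0.00191732 0.00196069] 0.08523676474420533
[90.3, 16.9] [43, 0, 90, 42, 2834] [0.4777 0.2027 0.071 ]
[503.7, 216.3] [427, 77, 133, 267, 25949] [0.7466 0.3596 0.071 ]
[276.0, 204.7] [239, 167, 75, 76, 4408] [0.6443 0.2281 0.071 ]
```

View pics/placed1.png

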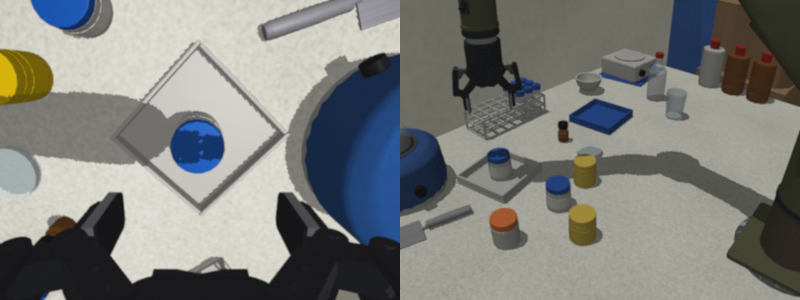

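The empty jar stands upright in the white tray; its cap is at (197,145) in the left picture and (499,157) in the right. Now to jar A.

arm_command:
  plan:
    - [[-0.15, -0.02, 0, 0, 0, -0.02], [-0.4, -0.05, 0, 0, 0, -0.04], [-0.65, -0.09, 0, 0, 0, -0.06], [-0.9, -0.13, 0, 0, 0, -0.07], [-1, -0.14, 0, 0, 0, -0.07]]

```text
t: 10.8
position: [0.4909, 0.2049, 0.1681]
orientation: [0.401, 0.916, -0.003, -0.002]
wrist_force: [0.4, 0.1, 0.1]
finger_gap: 0.0855
gripper_force: 0.0
```

arm_command:
  plan:
    - [[-0.1, 0, -0.1, 0, 0, 0], [-0.2, 0, -0.3, 0, 0, 0], [-0.22, 0, -0.4, 0, 0, 0], [-0.22, 0, -0.4, 0, 0, 0], [-0.22, 0, -0.4, 0, 0, 0]]

```text
t: 11.3
position: [0.4627, 0.2067, 0.1091]
orientation: [0.401, 0.916, -0.001, -0.001]
wrist_force: [0.0, -0.5, 0.5]
finger_gap: 0.0856
gripper_force: 0.0
```

```bash
python3 - <<'E'
from h import *
w=snapshot("wrist"); q=sense(); p=q["position"]; print(p,q["orientation"],q["finger_gap"])
for c,st in blobs(w,(95,90,40),(130,255,255),300)[1]: print(c,st,onplane(w,*c,.066).round(4))
for c,st in blobs(w,(21,100,80),(36,255,255),300)[1]: print("y",c,st)
E
```

```text
[0.46330166 0.20697286 0.10970657] [ 4.01639655e-01  9.15797780e-01  3.21810166e-05 -1.11011039e-04] 0.08521264258266989
[280.8, 232.7] [233, 185, 97, 97, 7278] [0.4602 0.2086 0.066 ]
[486.7, 412.7] [471, 404, 35, 16, 405] [0.6469 0.2077 0.066 ]
y [179.2, 50.5] [117, 0, 126, 106, 10986]
y [198.8, 335.7] [154, 279, 85, 118, 6794]
```

arm_command:
  plan:
    - [[0, 0.01, -0.15, 0, 0, 0], [0, 0.01, -0.3, 0, 0, 0], [0, 0.01, -0.45, 0, 0, 0], [0, 0.01, -0.57, 0, 0, 0], [0, 0.01, -0.63, 0, 0, 0], [0, 0.01, -0.63, 0, 0, 0]]

```text
t: 11.95
position: [0.4632, 0.2085, 0.0149]
orientation: [0.401, 0.916, -0.0, -0.0]
wrist_force: [0.2, 0.2, -0.6]
finger_gap: 0.0854
gripper_force: 0.0
```

arm_command:
  plan:
    - [[0, 0, 0, 0, 0, 0], [0, 0, 0, 0, 0, 0], [0, 0, 0, 0, 0, 0], [0, 0, 0, 0, 0, 0], [0, 0, 0, 0, 0, 0], [0, 0, 0, 0, 0, 0], [0, 0, 0, 0, 0, 0], [0, 0, 0, 0, 0, 0]]
  hand: 255
  newtons: 70

```text
t: 12.75
position: [0.4633, 0.2082, 0.0167]
orientation: [0.402, 0.916, 0.0, 0.001]
wrist_force: [-1.4, -0.5, 7.6]
finger_gap: 0.0546
gripper_force: 73.4
```

arm_command:
  plan:
    - [[0, 0, 0.03, 0, 0, 0], [0, 0, 0.1, 0, 0, 0], [0, 0, 0.22, 0, 0, 0], [0, 0, 0.35, 0, 0, 0], [0, 0, 0.5, 0, 0, 0], [0, 0, 0.65, 0, 0, 0], [0, 0, 0.8, 0, 0, 0], [0, 0, 0.9, 0, 0, 0], [0, 0, 0.9, 0, 0, 0], [0, 0, 0.9, 0, 0, 0], [0, 0, 0.9, 0, 0, 0], [0, 0, 0.9, 0, 0, 0]]

```text
t: 13.95
position: [0.4624, 0.208, 0.1494]
orientation: [0.401, 0.916, -0.001, -0.001]
wrist_force: [-0.3, -0.3, -5.5]
finger_gap: 0.0543
gripper_force: 75.2
```

```bash
python3 -c "
from h import *
F=[]
for i in range(6):
    w=snapshot('wrist');F.append(sense()['wrist_force'])
q=sense();print(q['position'],q['finger_gap'],np.mean(F,0),np.std(F,0),q['t'],(np.array([.653,-.174])-q['position'][:2])/.15);cv2.imwrite('pics/lift2.png',w['frame'])"
```

```text
[0.46287391 0.20846133 0.15007042] 0.054670888403981564 [-0.08178317 -0.11250781 -5.08155609] [0.63605725 0.39520839 0.25794288] 14.25 [ 1.26750724 -2.54974223]
```

Jar A weighs about 5.1 N (0.52 kg), so it is the loaded jar and goes to the blue tray.

arm_command:
  plan:
    - [[0.05, -0.08, 0, 0, 0, 0], [0.13, -0.25, 0, 0, 0, 0.01], [0.23, -0.46, 0, 0, 0, 0.02], [0.34, -0.68, 0, 0, 0, 0.03], [0.45, -0.9, 0, 0, 0, 0.04], [0.5, -1, 0, 0, 0, 0.05]]

```text
t: 14.85
position: [0.5397, 0.0515, 0.1497]
orientation: [0.331, 0.944, -0.002, 0.001]
wrist_force: [-1.0, -0.2, -4.8]
finger_gap: 0.0543
gripper_force: 75.1
```

arm_command:
  plan:
    - [[0.11, -0.22, 0, 0, 0, 0], [0.22, -0.44, 0, 0, 0, 0], [0.33, -0.66, 0, 0, 0, 0], [0.44, -0.88, 0, 0, 0, 0], [0.5, -1, 0, 0, 0, 0]]

```text
t: 15.35
position: [0.6136, -0.0986, 0.1495]
orientation: [0.331, 0.943, -0.002, 0.0]
wrist_force: [-0.8, -0.0, -5.6]
finger_gap: 0.0546
gripper_force: 75.1
```

arm_command:
  plan:
    - [[0.09, -0.18, 0, 0, 0, 0], [0.17, -0.35, 0, 0, 0, 0], [0.24, -0.48, 0, 0, 0, 0], [0.27, -0.55, 0, 0, 0, 0], [0.27, -0.55, 0, 0, 0, 0], [0.27, -0.55, 0, 0, 0, 0]]

```text
t: 15.95
position: [0.6527, -0.1729, 0.15]
orientation: [0.328, 0.945, 0.0, -0.001]
wrist_force: [0.5, 0.8, -5.1]
finger_gap: 0.0548
gripper_force: 75.1
```

```bash
python3 -c "
from h import *
w=snapshot('wrist');q=sense();print(q['position'],q['orientation'],q['wrist_force'],(np.array([.653,-.174])-q['position'][:2])/.15);cv2.imwrite('pics/over2.png',w['frame'])"
```

```text
[ 0.65281221 -0.17208761  0.15024089] [ 3.27310732e-01  9.44916232e-01  6.57602425e-04 -7.52994672e-04] [-0.09209432  0.16044849 -5.08730451] [ 0.00125192 -0.01274928]
```

View pics/over2.png

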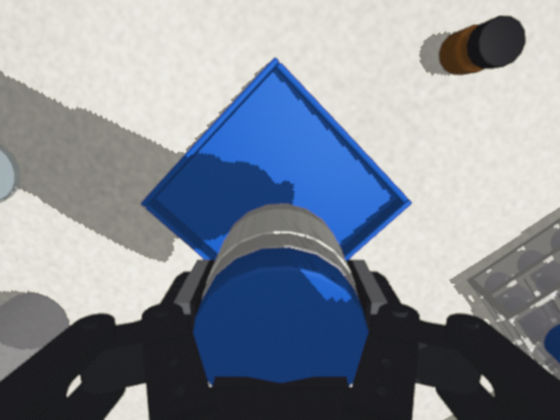

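The loaded jar is above the blue tray (rim corners at (277,60), (143,202) and (410,202)). Lowering.

arm_command:
  plan:
    - [[0, -0.01, -0.12, 0, 0, 0], [0, -0.01, -0.3, 0, 0, 0], [0, -0.01, -0.5, 0, 0, 0], [0, -0.01, -0.67, 0, 0, 0], [0, -0.01, -0.77, 0, 0, 0], [0, -0.01, -0.81, 0, 0, 0], [0, -0.01, -0.83, 0, 0, 0], [0, -0.01, -0.84, 0, 0, 0], [0, -0.01, -0.84, 0, 0, 0]]

```text
t: 16.9
position: [0.6543, -0.1755, 0.0253]
orientation: [0.328, 0.945, 0.0, 0.001]
wrist_force: [0.7, -0.5, -4.9]
finger_gap: 0.0547
gripper_force: 75.1
```

arm_command:
  plan:
    - [[0, 0, -0.007, 0, 0, 0], [0, 0, -0.013, 0, 0, 0], [0, 0, -0.013, 0, 0, 0], [0, 0, -0.013, 0, 0, 0]]

```text
t: 17.3
position: [0.6535, -0.1756, 0.0225]
orientation: [0.328, 0.945, 0.0, 0.0]
wrist_force: [0.3, 0.7, -5.1]
finger_gap: 0.0547
gripper_force: 75.1
```

arm_command:
  plan:
    - [[0, 0, -0.007, 0, 0, 0], [0, 0, -0.013, 0, 0, 0], [0, 0, -0.013, 0, 0, 0], [0, 0, -0.013, 0, 0, 0]]

```text
t: 17.7
position: [0.6537, -0.1756, 0.0218]
orientation: [0.328, 0.945, -0.0, 0.0]
wrist_force: [-3.9, 0.2, 5.5]
finger_gap: 0.0548
gripper_force: 76.1
```

Contact with the floor: Fz went from -5 to +5.5. Releasing and retreating.

arm_command:
  plan:
    - [[0, 0, 0, 0, 0, 0], [0, 0, 0, 0, 0, 0], [0, 0, 0, 0, 0, 0], [0, 0, 0, 0, 0, 0], [0, 0, 0, 0, 0, 0], [0, 0, 0, 0, 0, 0]]
  hand: 0

```text
t: 18.3
position: [0.6536, -0.1755, 0.0204]
orientation: [0.328, 0.945, 0.0, 0.0]
wrist_force: [-0.8, -0.0, -0.2]
finger_gap: 0.0851
gripper_force: 0.0
```

arm_command:
  plan:
    - [[0, 0, 0.05, 0, 0, 0], [0, 0, 0.2, 0, 0, 0], [0, 0, 0.4, 0, 0, 0], [0, 0, 0.65, 0, 0, 0], [0, 0, 0.9, 0, 0, 0], [0, 0, 1, 0, 0, 0], [0, 0, 1, 0, 0, 0], [0, 0, 1, 0, 0, 0]]

```text
t: 19.1
position: [0.6527, -0.1758, 0.1693]
orientation: [0.328, 0.945, -0.0, -0.001]
wrist_force: [0.2, -0.4, 0.1]
finger_gap: 0.0852
gripper_force: 0.0
```

```bash
python3 - <<'E'
from h import *
w=snapshot("wrist"); s=snapshot("side"); q=sense(); print(q["position"],q["finger_gap"],q["t"],q["wrist_force"])
cv2.imwrite("pics/placed2.png",np.hstack([cv2.resize(w["frame"],(400,300)),cv2.resize(s["frame"],(400,300))]))
E
```

```text
[ 0.65209255 -0.17575373  0.16820609] 0.08544090598483967 19.2 [ 0.01700463 -0.11985467 -0.04131328]
```

View pics/placed2.png

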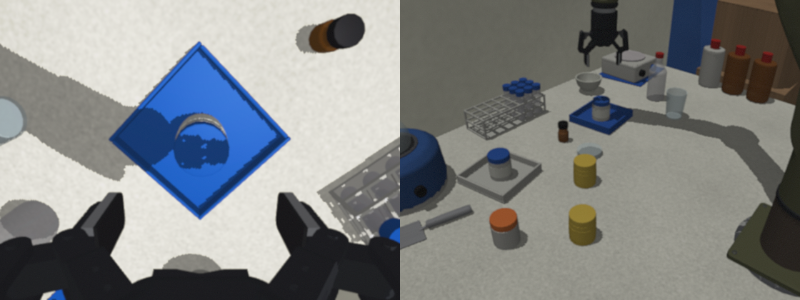

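Both jars stand upright in their trays: the loaded one at (601,108) in the blue tray and the empty one at (499,163) in the white tray. The gripper is clear of everything, so I'm handing in.

```bash
python3 -c "
from h import *
print(job_done())"
```

```text
the job is handed in; nothing more can be done
None
```

The job is handed in at about 19 s: the loaded jar (about 0.52 kg) stands upright in the blue tray, the empty jar (about 0.12 kg) stands upright in the white tray, and the orange and yellow jars were left untouched.

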